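# Fold out the light panel's leg and hold it upright for the photo

### The job

The small light panel leans against the seedling crate with its prop leg folded up. While it still leans there, flip the leg fully down over its centre so the panel cannot fall on its back later; then take the panel's top rail between the fingers, tilt it up off the crate and hold it upright, both feet staying on the bench about where they are. Finish while still gripping it there, without letting go, and leave the other things on the bench where they stand.

Things in the scene. Friction and masses are not known exactly. Their poses are not given: they have to be found in the camera images.
- frame: loose light panel in a tubular frame, about 0.7 kg: 214 mm long (x), 207 tall (z), tubes 14 thick; white panel 12 thick, 55 to 155 mm up. Origin: mid-length, at the bottom of its two round rubber feet (radius 9 mm, along x), on which it rolls and tips unless held. z up the frame; y, normal to the panel, to the crate it leans on, about 15 degrees off vertical at the start. Leg on the -y side
- frame_rail (a point): middle of the top rail, on the axis of this straight level tube, 14 mm thick, 186 mm free length along the frame's x, at (0, 0, 0.200) in the frame's axes. 38 mm of open gap between rail and panel below
- leg (a joint): prop leg's hinge, rad: 0 folded up, leaning past the vertical on its stop; 0.45 the centre, leg straight up; 3.47 fully down, its other stop. Under 1 N on the toe starts it; its weight takes it to the nearer stop, so past the centre it drops by itself within 2 s. Down, it would stop the panel at about 12 degrees if it tipped to -y
- leg_pivot (a point): the leg's pivot on the panel's -y side, at (0.030, -0.022, 0.100) in the frame's axes. The leg swings almost parallel to the panel, by the right-hand rule about the direction (0, 0.986, -0.169) in the frame's axes: from up, over to the frame's +x, then down
- leg_toe (a point): point on the leg's toe bar, 12 mm from its tip. Leg: steel rod 10 mm thick, 88 mm from pivot to its end, bent there into the toe, 10 mm thick, 34 mm long, sticking out to the frame's -y. Folded, the leg points up, leaning to the frame's -x, and this point lies at (-0.037, -0.029, 0.079) from the pivot in the frame's axes; down, the leg points down and out from the panel
- crate: grey seedling crate, fixed, 400 (x) x 300 (y) x 120 mm tall; origin at the centre of its underside; the light panel leans on its -y side. Seedlings and labels rise to 140 mm
- pot_a: bystander: square black plant pot 70 mm wide, 75 mm tall with a seedling; origin at the centre of its underside
- pot_b: bystander: square black plant pot 60 mm wide, 65 mm tall with a seedling; origin at the centre of its underside
- bottle: bystander: white bottle 60 mm across, 150 mm tall; origin at the centre of its underside
- beaker: bystander: clear beaker 70 mm across, 85 mm tall; origin at the centre of its underside
- brush: bystander: hand brush lying on the bench; origin at the centre of its underside
- jar: bystander: amber jar 60 mm across, 80 mm tall; origin at the centre of its underside
Mind the look-alikes: they are no part of the job. Leave any purple look-alike of the frame alone.

How it is judged (in metres and radians):
On the way, in this order (a step that is already met when the one before it is completed fails the run):
1. the prop leg is flipped fully down while the panel still leans against the crate (value of joint leg above 3.3 rad and angle between frame's own z axis and vertical above 0.2 rad), for 0.2 s.
2. the panel is upright in the fingers with its feet on the bench (angle between frame's own z axis and vertical below 0.08 rad and contact force between the fingers and frame above 2 N and height (world z) of frame below 0.012 m), for 0.2 s.
At the end, for the whole second after the job is handed in: Leg fully down (joint above 3.3 rad); panel upright within 0.08 rad (4.6 degrees), at rest, clear of the crate, feet on the bench (origin below 12 mm) and within 50 mm of where they were; the fingers still grip the panel (over 2 N), not by its leg (grasp point more than 60 mm from the toe) (all of step 2 and value of joint leg above 3.3 rad and contact force between crate and frame below 0.2 N and distance of frame from where it was at the start of the episode below 0.05 m and distance between leg_toe and the grasp point above 0.06 m and linear speed of frame below 0.02 m/s and angular speed of frame below 0.1 rad/s); the arm keeps its last pose, push and grip.
It fails at once if the panel topples (angle between frame's own z axis and vertical above 0.5 rad).
It fails at once if another thing on the bench is moved by more than 30 mm (distance of any of pot_a, pot_b, bottle, beaker, brush, jar from where it was at the start of the episode above 0.03 m).
It also fails if it takes over 43 s, if anything falls off the work surface, if the arm or the gripper's body presses on something with over 40 N, if the wrist force passes 120 N, or if a joint passes its speed limit or range.

### The arm

A 7-joint arm with a two-finger parallel gripper is mounted at the origin on the work surface. World frame = base frame: x ahead of the robot, y to its left, z up, the work surface at z = 0. Lengths are in mm, angles in rad, forces in N, time in s.
With the tool pointing down it reaches from about 350 to 900 mm from the base axis. Payload 8.1 kg.
Tool frame: the origin (TCP) lies between the finger pads; the fingertips stand 8 mm ahead of it and the grasp point (between the pads) lies 11 mm behind it; z points along the fingers, y is the direction in which the jaws open and shut (so a half turn about z gives the same grasp; the last joint's range is limited). The gripper opens to 92 mm and grips with 3 to 60 N. Pads are 19 mm wide; open, the fingers measure 130 mm over their backs; the gripper's body (75 mm by 190 mm) begins 47 mm behind the grasp point.
Start: joints at [-1.446, 0.434, 0.025, 1.573, -0.012, 1.134, -0.075], TCP at [141.173, 608.861, 234.742] pointing down, gripper open.
Joint ranges: [-2.62, 2.62], [-0.44, 2.09], [-1.27, 1.32], [0.08, 2.57], [-1.32, 4.46], [0.12, 2], [-2.74, 2.74]. Speed limits (rad/s): [2.22, 2.22, 3.01, 3.01, 3.14, 3.14, 3.14].

### API

Orientations are given as a 3x3 rotation matrix whose columns are the frame's x, y, z axes.
In Python, from plant import manip, capture, hand_in gives the robot as it stands.
- The arm moves only by the tool step_arm, never from a script. Its argument "steps" is a list of rows, each an object of numbers: "hand": the finger opening in mm, from 0 to 91.8; "x", "y", "z": the shift along the tool's x, y, z in mm; "ax", "ay", "az": the turn, a rotation vector about the tool's x, y, z in rad. In form: [{"hand": .., "x": .., "y": .., "z": .., "ax": .., "ay": .., "az": ..}, ...]. A call has 1 to 12 rows; each row shifts and turns the pose as measured when the row begins, along the tool's axes as they then stand; what a row does not reach is not made up. A row lasts 1/12 s, in which the tool goes at most 41.7 mm and 7.16 degrees, less where a joint would pass 70% of its speed; a pose out of reach is approached as far as the arm can. A call is refused whole if a number of a shift passes 41.7 or a number of a turn 0.125, either way. A call with a gripper value outside its range is refused whole. The fingers move at their own pace and stop on an object; "newtons" is the grip in N (left out, the last holds). Time passes only in rows, so rows that do not move let the fingers close. It gives the time, the measured TCP pose, the force and the opening at its end, in the units of the state.
- manip.state(): the state, without advancing time (a new reading comes with each control period).
- capture(name): name is "scene" or "top" or "wrist"; returns a dict with "img" (384x512x3 uint8, red, green, blue), "camera_matrix" (3x3 intrinsics, pixels), "R" (3x3) and "t" (3): a world point X has camera coordinates R X + t; the wrist camera has in their place "hand_eye" (4x4, takes a point from camera to tool coordinates, whose origin is the TCP and whose axes are the flange's). Camera axes: x right, y down, z forward; pixel columns grow to the right and rows downward; lengths in mm; the calibration is good to about 2 mm. A picture is of the moment at which its call begins: read the wrist's pose just before it. There is no depth.
- hand_in(): hands the job in, once; it reports no verdict.
The state is a dict: "t": time; "q": joint angles; "dq": joint speeds; "joint_torque": joint torques, N m; "position": TCP position; "eef_rot": TCP orientation; "ft_force": force on the tool from outside, world axes, zero at the start; "moment": the same for the moment, N m; "width": opening from 0.0 (shut) to 1.0 (fully open).
Only numpy, scipy, OpenCV 4.12 (cv2) and the standard library are available. Lean on these libraries where they do the work, as an engineer would, in place of code of your own. Each camera call takes 0.05 s, during which the arm holds its last target. There are 200 camera calls.

## Working session

There is one attempt and no reset: what is moved stays moved. The work goes in short steps, Python scripts to look and compute and a tool call to move; the robot and the scene stay as the last step left them, time stands still between calls to the robot, and variables do not carry over. Pictures are saved under pics/ and viewed, about 8 in all and at most 12, crops included, and the job is handed in when it is done.

Besides the shell and the picture viewer there is one more tool, called after "Emit:" as name(argument=value, ...) on one line, values as JSON. step_arm: Moves the arm, as the interface text tells. Its arguments: {"type":"object","properties":{"steps":{"type":"array","items":{"type":"object","properties":{"hand":{"type":"number"},"x":{"type":"number"},"y":{"type":"number"},"z":{"type":"number"},"ax":{"type":"number"},"ay":{"type":"number"},"az":{"type":"number"}}}},"newtons":{"type":"number"}},"required":["steps"]}

```bash
mkdir -p pics && python3 - <<'E'
from plant import manip,capture
import cv2,numpy as np
s=manip.state();print(s['t'],s['position'],np.round(s['eef_rot'],3).tolist(),s['width'])
ims=[]
for n in('scene','top'):
    c=capture(n);cv2.imwrite(f'pics/{n}0.png',c['img'][:,:,::-1]);print(n,c['camera_matrix'].tolist(),np.round(c['R'],4).tolist(),np.round(c['t'],1).tolist())
E
```

```text
0.0 [141.11455016 608.35087671 233.90935174] [[-0.974, 0.226, -0.0], [0.226, 0.974, -0.002], [-0.0, -0.002, -1.0]] 0.9997933222460984
scene [[348.01374762293705, 0.0, 257.1027399070878], [0.0, 348.01374762293705, 187.0263681042502], [0.0, 0.0, 1.0]] [[-0.3524, 0.9357, 0.0144], [0.6333, 0.2498, -0.7325], [-0.689, -0.249, -0.6806]] [290.3, -143.5, 1420.9]
top [[437.41312888691414, 0.0, 256.4403148353264], [0.0, 437.41312888691414, 195.13672924366193], [0.0, 0.0, 1.0]] [[0.0287, -0.9995, 0.0112], [-0.9905, -0.03, -0.1339], [0.1342, -0.0072, -0.9909]] [-151.7, 473.2, 1301.4]
```

View pics/scene0.png

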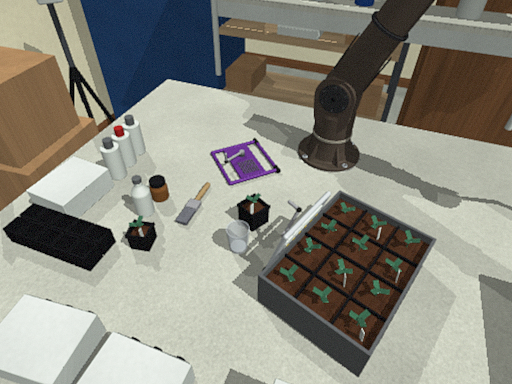

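View pics/top0.png

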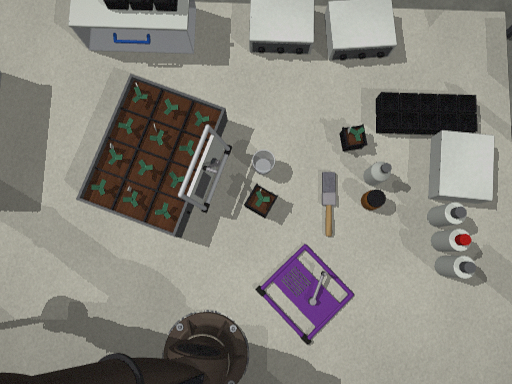

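The light panel is the white tubular frame leaning on the crate, at top (207,168) and scene (305,220). The only look-alike is the purple frame lying flat, at top (305,292) and scene (245,160). I'll check the white one in a close crop.

```bash
python3 - <<'E'
import cv2,numpy as np
a=cv2.imread('pics/scene0.png')[175:275,240:350];b=cv2.imread('pics/top0.png')[115:225,165:275]
f=lambda i:cv2.resize(i,None,fx=7,fy=5.4 if 0 else 7,interpolation=cv2.INTER_CUBIC)
A=cv2.resize(a,None,fx=5.4,fy=5.4,interpolation=cv2.INTER_CUBIC);B=cv2.resize(b,None,fx=5.4,fy=5.4,interpolation=cv2.INTER_CUBIC)
cv2.imwrite('pics/cs.png',A);cv2.imwrite('pics/ct.png',B)
E
```

```text
(no output)
```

View pics/cs.png

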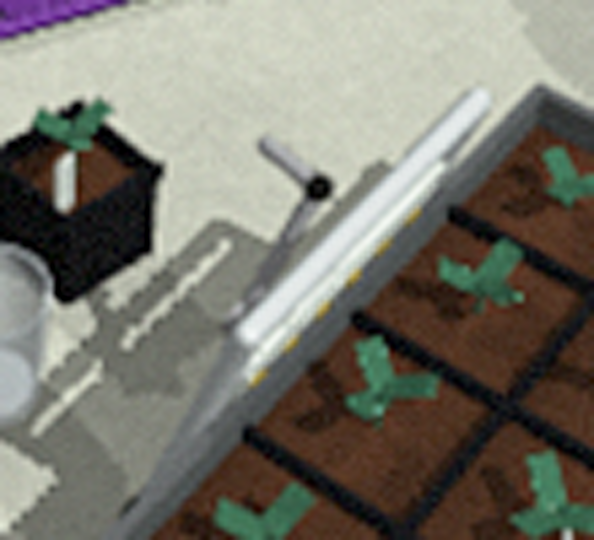

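View pics/ct.png

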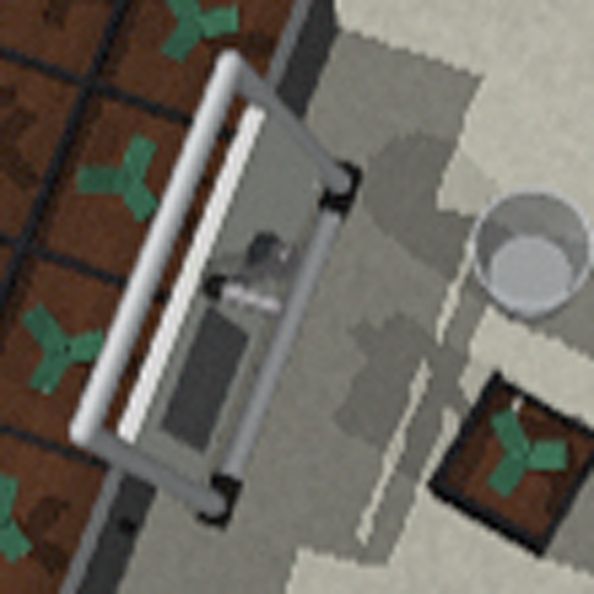

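The crops show the white panel. Its rail runs from (88,432) to (228,60) in the top crop and from (482,97) to (245,328) in the scene crop. The leg's black bend is at top (214,287) and scene (318,187), with toe tips at (278,302) and (268,147). I'll triangulate these.

```bash
cat > geo.py <<'E'
import numpy as np,cv2
K={'s':np.array([[348.0137,0,257.1027],[0,348.0137,187.0264],[0,0,1]]),'t':np.array([[437.4131,0,256.4403],[0,437.4131,195.1367],[0,0,1]])}
R={'s':np.array([[-0.3524,0.9357,0.0144],[0.6333,0.2498,-0.7325],[-0.689,-0.249,-0.6806]]),'t':np.array([[0.0287,-0.9995,0.0112],[-0.9905,-0.03,-0.1339],[0.1342,-0.0072,-0.9909]])}
T={'s':np.array([290.3,-143.5,1420.9]),'t':np.array([-151.7,473.2,1301.4])}
P={k:K[k]@np.c_[R[k],T[k]] for k in K}
def tri(s,t):
    X=cv2.triangulatePoints(P['s'],P['t'],np.array(s,float),np.array(t,float))[:,0];X=X[:3]/X[3]
    e=[np.linalg.norm((p:=P[k]@np.r_[X,1])[:2]/p[2]-u) for k,u in(('s',s),('t',t))]
    return X,np.round(e,1)
def plane(k,u,z):
    d=R[k].T@np.linalg.inv(K[k])@np.r_[u,1];c=-R[k].T@T[k];return c+d*(z-c[2])/d[2]
E
python3 - <<'E'
from geo import *
np.set_printoptions(precision=1,suppress=True)
cs=lambda x,y:np.array([240+(x+.5)/5.4-.5,175+(y+.5)/5.4-.5]);ct=lambda x,y:np.array([165+(x+.5)/5.4-.5,115+(y+.5)/5.4-.5])
r0,e0=tri(cs(482,98),ct(88,430));r1,e1=tri(cs(247,328),ct(229,62));b,e2=tri(cs(318,187),ct(214,287));t,e3=tri(cs(264,144),ct(278,303))
print(r0,e0,r1,e1,np.linalg.norm(r1-r0),'bend',b,e2,'toe',t,e3)
f1=plane('t',ct(342,185),9);f0=plane('t',ct(217,500),9);print('feet',f0,f1,np.linalg.norm(f1-f0))
x=(f1+r1-f0-r0);x[2]=0;x/=np.linalg.norm(x);print('x',np.round(x,3),'yaw',np.arctan2(x[1],x[0]), (r1-r0)/np.linalg.norm(r1-r0))
m=(r0+r1)/2;o=(f0+f1)/2;z=m-o;print('mid rail',m,'feet mid',o,z,np.linalg.norm(z),'tilt',np.arccos(z[2]/np.linalg.norm(z)))
yh=np.array([-x[1],x[0],0])
for th in(0.26,):
    Z=np.array([0,0,1])*np.cos(th)+yh*np.sin(th);Y=np.cross(Z,x);Rf=np.c_[x,Y,Z]
    O=o.copy();O[2]=0;
    piv=O+Rf@[30,-22,100]
    for n,q in(('rail',O+Rf@[0,0,200]),('piv',piv),('toe',piv+Rf@[-37,-29,79])):print(n,q)
E
```

```text
[451.6  66.3 195.7] [0.7 0.4] [640.7   2.6 199. ] [0.6 0.3] 199.5963621430265 bend [528.6   6.5 182.1] [0.8 0.5] toe [519.4 -26.2 191.7] [0.3 0.2]
feet [438.3  20.6   9. ] [624.9 -43.9   9. ] 197.41146917276325
x [ 0.9 -0.3  0. ] yaw -0.3290002774307628 [ 0.9 -0.3  0. ]
mid rail [546.1  34.5 197.3] feet mid [531.6 -11.7   9. ] [ 14.6  46.1 188.3] 194.43148296837637 tilt 0.2513475595305962
rail [548.2  37.  193.3]
piv [561.4 -17.1 102.3]
toe [523.9 -12.5 186.1]
```

The measurements agree with the stated sizes: rail height about 195, tilt about 0.25 rad, and the toe within about 5 mm of its predicted place. Next I go above the toe's -x side with the fingers shut and the jaw across the rail.

Emit:
step_arm(steps=[{"hand":0,"z":-40,"az":0.1},{"hand":0,"x":-31,"y":-27},{"hand":0,"x":-31,"y":-27},{"hand":0,"x":-31,"y":-27},{"hand":0,"x":-31,"y":-27},{"hand":0,"x":-31,"y":-27},{"hand":0,"x":-31,"y":-27},{"hand":0,"x":-31,"y":-27},{"hand":0,"x":-31,"y":-27},{"hand":0,"x":-31,"y":-27},{"hand":0,"x":-31,"y":-27},{"hand":0,"x":-31,"y":-27}], newtons=30)

```text
invalid input
```

```bash
cat > go.py <<'E'
import sys,numpy as np
from plant import manip
from scipy.spatial.transform import Rotation as Ro
np.set_printoptions(precision=3,suppress=True)
def go(p,tilt=0,yaw=-0.329):
    s=manip.state();R=s['eef_rot'];fx=np.array([np.cos(yaw),np.sin(yaw),0]);fy=np.array([-fx[1],fx[0],0])
    z=-(np.array([0,0,1])*np.cos(tilt)+fy*np.sin(tilt));y=np.cross(z,-fx)
    G=np.c_[-fx,y,z]
    print('t',s['t'],'pos',s['position'],'F',s['ft_force'],'w',s['width']*91.8)
    print('d tool',R.T@(np.array(p)-s['position']),'in goal axes',G.T@(np.array(p)-s['position']),'rot',Ro.from_matrix(R.T@G).as_rotvec())
if __name__=='__main__':
    a=list(map(float,sys.argv[1:]));go(a[:3],*(a[3:]))
E
python3 go.py 494 -5 270
```

```text
t 0.1 pos [141.098 608.396 234.033] F [ 0.547 -0.409  0.233] w 91.79248420344253
d tool [-482.36  -517.861  -35.172] in goal axes [-532.161 -466.475  -35.967] rot [-0.001  0.     0.101]
```

Emit:
step_arm(steps=[{"hand":0,"x":0,"y":0,"z":-40,"ax":0,"ay":0,"az":0.1},{"hand":0,"x":-31,"y":-27,"z":0,"ax":0,"ay":0,"az":0},{"hand":0,"x":-31,"y":-27,"z":0,"ax":0,"ay":0,"az":0},{"hand":0,"x":-31,"y":-27,"z":0,"ax":0,"ay":0,"az":0},{"hand":0,"x":-31,"y":-27,"z":0,"ax":0,"ay":0,"az":0},{"hand":0,"x":-31,"y":-27,"z":0,"ax":0,"ay":0,"az":0},{"hand":0,"x":-31,"y":-27,"z":0,"ax":0,"ay":0,"az":0},{"hand":0,"x":-31,"y":-27,"z":0,"ax":0,"ay":0,"az":0},{"hand":0,"x":-31,"y":-27,"z":0,"ax":0,"ay":0,"az":0},{"hand":0,"x":-31,"y":-27,"z":0,"ax":0,"ay":0,"az":0}], newtons=30)

```text
t: 0.93
position: [320.8, 290.6, 272.2]
eef_rot: [[-0.95, 0.313, -0.005], [0.313, 0.95, -0.003], [0.004, -0.004, -1.0]]
ft_force: [0.5, -0.6, 0.2]
width: 0.325
```

```bash
python3 go.py 494 -5 270
```

```text
t 0.9333 pos [320.817 290.583 272.21 ] F [ 0.477 -0.608  0.216] w 29.790362888267847
d tool [-257.015 -226.507    2.151] in goal axes [-259.397 -223.775    2.21 ] rot [-0.004 -0.004  0.011]
```

Emit:
step_arm(steps=[{"hand":0,"x":-31,"y":-27,"z":0,"ax":0,"ay":0,"az":0.01},{"hand":0,"x":-31,"y":-27,"z":0,"ax":0,"ay":0,"az":0},{"hand":0,"x":-31,"y":-27,"z":0,"ax":0,"ay":0,"az":0},{"hand":0,"x":-31,"y":-27,"z":0,"ax":0,"ay":0,"az":0},{"hand":0,"x":-31,"y":-27,"z":0,"ax":0,"ay":0,"az":0},{"hand":0,"x":-31,"y":-27,"z":0,"ax":0,"ay":0,"az":0},{"hand":0,"x":-31,"y":-27,"z":0,"ax":0,"ay":0,"az":0},{"hand":0,"x":-20,"y":-20,"z":0,"ax":0,"ay":0,"az":0},{"hand":0,"x":0,"y":0,"z":0,"ax":0,"ay":0,"az":0}], newtons=30)

```text
t: 1.68
position: [478.4, 1.2, 272.3]
eef_rot: [[-0.944, 0.331, -0.003], [0.331, 0.944, -0.004], [0.001, -0.005, -1.0]]
ft_force: [0.0, 0.4, -0.4]
width: 0.004
```

```bash
python3 go.py 494 -5 180 && python3 - <<'E'
from plant import manip,capture
import cv2,numpy as np
np.set_printoptions(precision=1,suppress=True)
s=manip.state();c=capture('wrist');im=c['img'][:,:,::-1].copy();H=c['hand_eye'];K=c['camera_matrix']
print(H.tolist())
P=np.array([[522.5,-15,188],[528.6,6.5,182],[519.4,-26,191.7],[451.6,66.3,196],[640,2.6,197],[561,-17,102]])
tool=(P-s['position'])@s['eef_rot'];cam=(tool-H[:3,3])@H[:3,:3];px=cam@K.T;px=px[:,:2]/px[:,2:];print(px)
for p in px: cv2.circle(im,tuple(int(v) for v in np.clip(p,-999,999)),3,(0,0,255),1)
cv2.imwrite('pics/w1.png',im)
E
```

```text
t 1.6833 pos [478.366   1.158 272.292] F [ 0.022  0.364 -0.41 ] w 0.32611105872104845
d tool [-16.902  -0.217  92.274] in goal axes [-16.785  -0.776  92.292] rot [-0.005 -0.001 -0.008]
[[0.0005925506222959242, -0.9690285477510767, -0.24694801583976414, 66.21107744428906], [0.9999997818386295, 0.0005021140384761534, 0.000429190148192101, -0.347326448927765], [-0.00029190144048462594, -0.24694821628213617, 0.9690286338744677, -149.9198151937895], [0.0, 0.0, 0.0, 1.0]]
[[257.4 247.3]
 [281.7 243.1]
 [244.5 249.9]
 [324.8 142.9]
 [315.1 352.3]
 [266.5 244. ]]
```

View pics/w1.png

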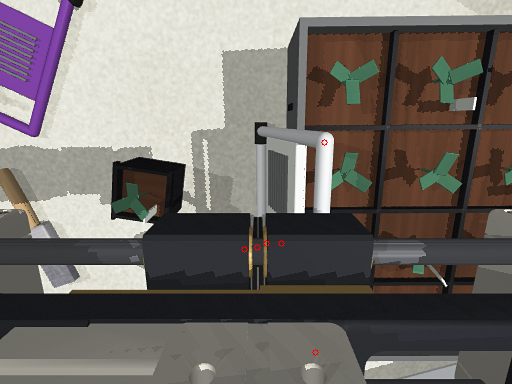

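The projected rail end (324,143) falls on the rail end in the image, so calibration and measurement agree. Descend, then push along the frame's +x (tool -x).

Emit:
step_arm(steps=[{"hand":0,"x":0,"y":0,"z":30,"ax":-0.005,"ay":0,"az":-0.008},{"hand":0,"x":0,"y":0,"z":30,"ax":0,"ay":0,"az":0},{"hand":0,"x":0,"y":0,"z":28,"ax":0,"ay":0,"az":0},{"hand":0,"x":0,"y":0,"z":2,"ax":0,"ay":0,"az":0}], newtons=30)

```text
t: 2.07
position: [477.9, 5.9, 180.4]
eef_rot: [[-0.947, 0.321, 0.002], [0.321, 0.947, 0.005], [-0.0, 0.005, -1.0]]
ft_force: [-1.5, 0.7, -0.5]
width: 0.005
```

Emit:
step_arm(steps=[{"hand":0,"x":-12,"y":0,"z":0,"ax":0,"ay":0,"az":0},{"hand":0,"x":-10,"y":0,"z":0,"ax":0,"ay":0,"az":0},{"hand":0,"x":-8,"y":0,"z":0,"ax":0,"ay":0,"az":0},{"hand":0,"x":-8,"y":0,"z":0,"ax":0,"ay":0,"az":0},{"hand":0,"x":-8,"y":0,"z":0,"ax":0,"ay":0,"az":0},{"hand":0,"x":-8,"y":0,"z":0,"ax":0,"ay":0,"az":0},{"hand":0,"x":-8,"y":0,"z":0,"ax":0,"ay":0,"az":0}], newtons=30)

```text
t: 2.65
position: [543.1, -11.7, 185.1]
eef_rot: [[-0.949, 0.316, 0.004], [0.316, 0.949, 0.007], [-0.002, 0.008, -1.0]]
ft_force: [-1.2, 0.4, 0.1]
width: 0.006
```

```bash
python3 go.py 494 -5 180
```

```text
t 2.65 pos [543.113 -11.678 185.073] F [-1.222  0.37   0.065] w 0.5052297494676782
d tool [48.714 -9.223  4.921] in goal axes [48.636 -9.548  5.073] rot [0.008 0.002 0.008]
```

Emit:
step_arm(steps=[{"hand":0,"x":-8,"y":-3,"z":0,"ax":0.008,"ay":0,"az":0.008},{"hand":0,"x":-8,"y":-2,"z":0,"ax":0,"ay":0,"az":0},{"hand":0,"x":-8,"y":0,"z":0,"ax":0,"ay":0,"az":0},{"hand":0,"x":-8,"y":0,"z":0,"ax":0,"ay":0,"az":0},{"hand":0,"x":0,"y":0,"z":0,"ax":0,"ay":0,"az":0},{"hand":0,"x":0,"y":0,"z":-30,"ax":0,"ay":0,"az":0},{"hand":80,"x":0,"y":0,"z":-35,"ax":0,"ay":0,"az":0},{"hand":80,"x":0,"y":0,"z":-30,"ax":0,"ay":0,"az":0},{"hand":80,"x":25,"y":0,"z":-10,"ax":0,"ay":0,"az":0},{"hand":80,"x":20,"y":30,"z":0,"ax":0,"ay":0,"az":0},{"hand":80,"x":0,"y":30,"z":0,"ax":0,"ay":0,"az":0}], newtons=30)

```text
t: 3.57
position: [551.9, 34.6, 294.2]
eef_rot: [[-0.941, 0.339, -0.001], [0.339, 0.941, -0.006], [-0.001, -0.006, -1.0]]
ft_force: [1.5, 1.0, -0.8]
width: 0.316
```

Emit:
step_arm(steps=[{"hand":60,"x":0,"y":0,"z":0,"ax":0,"ay":0,"az":0},{"hand":60,"x":0,"y":0,"z":0,"ax":0,"ay":0,"az":0},{"hand":60,"x":0,"y":0,"z":0,"ax":0,"ay":0,"az":0},{"hand":60,"x":0,"y":0,"z":0,"ax":0,"ay":0,"az":0},{"hand":60,"x":0,"y":0,"z":0,"ax":0,"ay":0,"az":0},{"hand":60,"x":0,"y":0,"z":0,"ax":0,"ay":0,"az":0},{"hand":60,"x":0,"y":0,"z":0,"ax":0,"ay":0,"az":0},{"hand":60,"x":0,"y":0,"z":0,"ax":0,"ay":0,"az":0}])

```text
t: 4.23
position: [552.0, 38.4, 293.8]
eef_rot: [[-0.942, 0.334, -0.002], [0.334, 0.942, -0.004], [0.0, -0.005, -1.0]]
ft_force: [0.1, 0.9, -0.6]
width: 0.654
```

```bash
python3 go.py 548 36 290 && python3 - <<'E'
from plant import manip,capture
import cv2,numpy as np
a=capture('scene')['img'][160:280,240:360,::-1];b=capture('top')['img'][100:220,150:270,::-1]
o=[cv2.resize(i,(400,400),interpolation=cv2.INTER_CUBIC) for i in(a,b)]
cv2.imwrite('pics/c2.png',np.hstack(o))
E
```

```text
t 4.2333 pos [552.03   38.388 293.779] F [ 0.124  0.891 -0.565] w 60.03769381382194
d tool [ 2.999 -3.581  3.796] in goal axes [ 3.043 -3.562  3.779] rot [-0.005 -0.    -0.012]
```

View pics/c2.png

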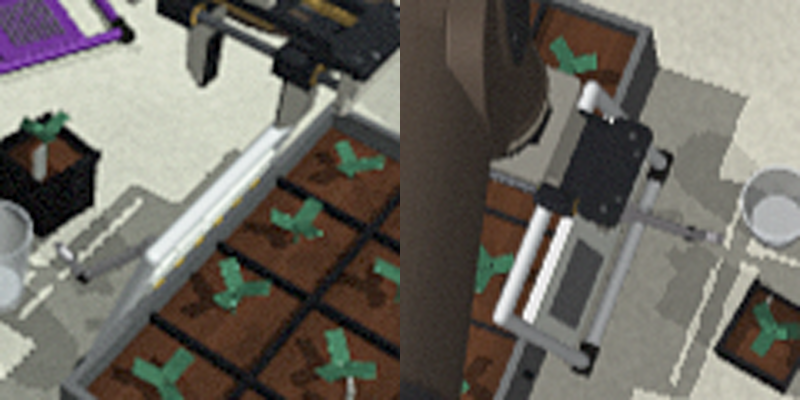

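The leg has swung over and now points down and out, with its toe near top-crop (715,238) and scene-crop (70,260). I'll check that against the fully-down pose, then get the grasp move.

```bash
python3 - <<'E'
from geo import *
from scipy.spatial.transform import Rotation as Ro
np.set_printoptions(precision=1,suppress=True)
X,e=tri([240+67/3.333,160+252/3.333],[150+318/3.333,100+238/3.333]);print('toe meas',X,e)
x=np.array([.946,-.323,0]);y=np.array([.323,.946,0]);th=.255;Z=np.array([0,0,1])*np.cos(th)+y*np.sin(th);F=np.c_[x,np.cross(Z,x),Z]
O=np.array([531.6,-11.7,0])
for j in(0,3,3.3,3.47):
  d=Ro.from_rotvec(np.array([0,.986,-.169])*j).apply([-37,-29,79]);print(j,d,O+F@(np.array([30,-22,100])+d))
E
python3 go.py 554 56 279 0.25
```

```text
toe meas [546.8 -99.6  45.6] [1.3 0.8]
0 [-37. -29.  79.] [523.6 -13.4 186.1]
3 [ 46.9 -52.7 -59. ] [584.3 -95.1  58.5]
3.3 [ 24.9 -54.5 -69.7] [562.1 -92.2  48.6]
3.47 [ 11.4 -55.  -72.8] [548.9 -89.1  45.8]
t 4.3333 pos [552.074  38.522 293.856] F [ 0.999 -0.794  0.129] w 59.88696952060009
d tool [ 4.026 17.184 14.778] in goal axes [ 3.825 20.304 10.148] rot [ 0.245 -0.001 -0.012]
```

The toe's height and x match 3.47 rad, not 3.3. Now tilt the tool to match the panel and approach.

Emit:
step_arm(steps=[{"hand":60,"x":2,"y":9,"z":7,"ax":0.12,"ay":0,"az":-0.012},{"hand":60,"x":2,"y":9,"z":7,"ax":0.12,"ay":0,"az":0},{"hand":60,"x":0,"y":0,"z":0,"ax":0,"ay":0,"az":0},{"hand":60,"x":0,"y":0,"z":0,"ax":0,"ay":0,"az":0}])

```text
t: 4.67
position: [555.1, 52.6, 279.8]
eef_rot: [[-0.944, 0.32, -0.079], [0.329, 0.914, -0.238], [-0.004, -0.251, -0.968]]
ft_force: [-0.1, -0.9, -0.4]
width: 0.655
```

```bash
python3 go.py 546 33.5 182.3 0.25
```

```text
t 4.6667 pos [555.137  52.576 279.843] F [-0.117 -0.931 -0.366] w 60.158549541569386
d tool [ 2.72   4.085 99.689] in goal axes [ 2.484  3.781 99.708] rot [-0.003  0.002 -0.007]
```

Emit:
step_arm(steps=[{"hand":60,"x":2,"y":4,"z":20,"ax":0,"ay":0,"az":-0.007},{"hand":60,"x":0,"y":0,"z":20,"ax":0,"ay":0,"az":0},{"hand":60,"x":0,"y":0,"z":20,"ax":0,"ay":0,"az":0},{"hand":60,"x":0,"y":0,"z":0,"ax":0,"ay":0,"az":0},{"hand":60,"x":0,"y":0,"z":0,"ax":0,"ay":0,"az":0}])

```text
t: 5.08
position: [550.4, 43.0, 219.6]
eef_rot: [[-0.947, 0.313, -0.076], [0.322, 0.918, -0.233], [-0.003, -0.245, -0.97]]
ft_force: [0.3, 0.0, 0.0]
width: 0.653
```

```bash
python3 go.py 546 33.5 182.3 0.25 && python3 - <<'E'
from plant import manip,capture
import cv2,numpy as np
np.set_printoptions(precision=1,suppress=True)
s=manip.state();c=capture('wrist');im=c['img'][:,:,::-1].copy();H=c['hand_eye'];K=c['camera_matrix']
P=np.array([[451.6,66.3,194],[547,36,193],[500,51.5,193]])
tool=(P-s['position'])@s['eef_rot'];cam=(tool-H[:3,3])@H[:3,:3];px=cam@K.T;px=px[:,:2]/px[:,2:];print(px)
for p in px: cv2.circle(im,tuple(int(v) for v in p),3,(0,0,255),1)
cv2.imwrite('pics/w2.png',im)
E
```

```text
t 5.0833 pos [550.449  42.996 219.581] F [0.281 0.047 0.019] w 59.952678236079386
d tool [ 1.271 -0.978 38.695] in goal axes [ 1.142 -0.877 38.701] rot [0.003 0.003 0.001]
[[252.3  54.5]
 [256.3 218.5]
 [255.5 143.3]]
```

View pics/w2.png

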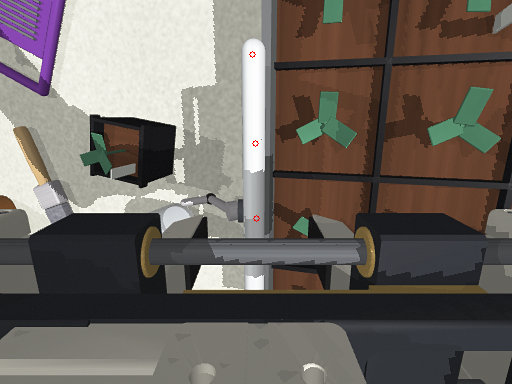

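The rail, along column 255, is centred between the fingers and matches the projections. Descend and close.

Emit:
step_arm(steps=[{"hand":60,"x":1,"y":-1,"z":19,"ax":0,"ay":0,"az":0},{"hand":60,"x":0,"y":0,"z":17,"ax":0,"ay":0,"az":0},{"hand":60,"x":0,"y":0,"z":2,"ax":0,"ay":0,"az":0},{"hand":40,"x":0,"y":0,"z":0,"ax":0,"ay":0,"az":0},{"hand":30,"x":0,"y":0,"z":0,"ax":0,"ay":0,"az":0},{"hand":24,"x":0,"y":0,"z":0,"ax":0,"ay":0,"az":0},{"hand":20,"x":0,"y":0,"z":0,"ax":0,"ay":0,"az":0}], newtons=25)

```text
t: 5.72
position: [551.3, 34.2, 190.9]
eef_rot: [[-0.946, 0.317, -0.065], [0.323, 0.919, -0.227], [-0.013, -0.236, -0.972]]
ft_force: [0.4, -0.0, -0.2]
width: 0.412
```

```bash
python3 go.py 546 33.5 182.3 0.25
```

```text
t 5.7167 pos [551.318  34.165 190.896] F [ 0.436 -0.006 -0.197] w 37.78393083080375
d tool [ 4.925 -0.27   8.848] in goal axes [ 4.818 -0.148  8.91 ] rot [ 0.012  0.012 -0.003]
```

Emit:
step_arm(steps=[{"hand":0,"x":0,"y":0,"z":0,"ax":0,"ay":0,"az":0},{"hand":0,"x":0,"y":0,"z":0,"ax":0,"ay":0,"az":0},{"hand":0,"x":0,"y":0,"z":0,"ax":0,"ay":0,"az":0},{"hand":0,"x":0,"y":0,"z":0,"ax":0,"ay":0,"az":0}], newtons=25)

```text
t: 6.05
position: [552.0, 33.8, 192.7]
eef_rot: [[-0.946, 0.317, -0.063], [0.323, 0.919, -0.227], [-0.014, -0.235, -0.972]]
ft_force: [-1.9, -2.8, 0.0]
width: 0.142
```

```bash
python3 go.py 531.6 -11.7 180 0
```

```text
t 6.05 pos [552.04   33.843 192.75 ] F [-1.948 -2.842  0.034] w 12.993547215928544
d tool [  4.813 -45.322  24.025] in goal axes [  4.629 -49.704  12.75 ] rot [-0.238  0.014 -0.002]
```

The grip is about 10 mm shallower than planned because the arm stopped short. I'll open, go deeper and close again.

Emit:
step_arm(steps=[{"hand":35,"x":0,"y":0,"z":0,"ax":0,"ay":0,"az":0},{"hand":35,"x":0,"y":0,"z":0,"ax":0,"ay":0,"az":0},{"hand":35,"x":4,"y":0,"z":6,"ax":0.006,"ay":0.012,"az":0},{"hand":35,"x":0,"y":0,"z":5,"ax":0.006,"ay":0,"az":0},{"hand":35,"x":0,"y":0,"z":3,"ax":0,"ay":0,"az":0},{"hand":35,"x":0,"y":0,"z":1,"ax":0,"ay":0,"az":0}], newtons=25)

```text
t: 6.55
position: [546.9, 32.6, 176.6]
eef_rot: [[-0.946, 0.316, -0.079], [0.325, 0.916, -0.234], [-0.002, -0.247, -0.969]]
ft_force: [1.4, 0.4, 0.0]
width: 0.378
```

```bash
python3 go.py 546 33.5 182.3 0.25
```

```text
t 6.55 pos [546.896  32.567 176.566] F [1.352 0.416 0.046] w 34.72428983685271
d tool [ 1.142 -0.843 -5.704] in goal axes [ 1.149 -0.843 -5.702] rot [ 0.001  0.001 -0.003]
```

Emit:
step_arm(steps=[{"hand":35,"x":1,"y":-1,"z":-4,"ax":0,"ay":0,"az":0},{"hand":0,"x":0,"y":0,"z":0,"ax":0,"ay":0,"az":0},{"hand":0,"x":0,"y":0,"z":0,"ax":0,"ay":0,"az":0},{"hand":0,"x":0,"y":0,"z":0,"ax":0,"ay":0,"az":0},{"hand":0,"x":0,"y":0,"z":0,"ax":0,"ay":0,"az":0}], newtons=25)

```text
t: 6.97
position: [545.6, 32.7, 180.6]
eef_rot: [[-0.946, 0.315, -0.08], [0.325, 0.916, -0.235], [-0.001, -0.248, -0.969]]
ft_force: [-1.3, -1.2, -3.0]
width: 0.149
```

```bash
python3 go.py 546 33.5 182.3 0.25;python3 go.py 531.6 -11.7 187 0
```

```text
t 6.9667 pos [545.556  32.735 180.625] F [-1.279 -1.242 -2.962] w 13.64296380713885
d tool [-0.172  0.426 -1.838] in goal axes [-0.173  0.427 -1.837] rot [-0.     0.    -0.003]
t 6.9667 pos [545.556  32.735 180.625] F [-1.279 -1.242 -2.962] w 13.64296380713885
d tool [ -1.267 -46.684   5.366] in goal axes [ -1.149 -46.56   -6.375] rot [-0.25   0.    -0.002]
```

Now tilt up about the feet: radius about 178 mm, 0.025 rad per row.

Emit:
step_arm(steps=[{"hand":0,"x":0,"y":-4.5,"z":0,"ax":-0.025,"ay":0,"az":0},{"hand":0,"x":0,"y":-4.5,"z":0,"ax":-0.025,"ay":0,"az":0},{"hand":0,"x":0,"y":-4.5,"z":0,"ax":-0.025,"ay":0,"az":0},{"hand":0,"x":0,"y":-4.5,"z":0,"ax":-0.025,"ay":0,"az":0},{"hand":0,"x":0,"y":-4.5,"z":0,"ax":-0.025,"ay":0,"az":0}], newtons=25)

```text
t: 7.38
position: [538.4, 11.7, 185.3]
eef_rot: [[-0.947, 0.321, -0.035], [0.322, 0.94, -0.109], [-0.002, -0.114, -0.993]]
ft_force: [0.3, -0.2, -2.5]
width: 0.147
```

```bash
python3 go.py 531.6 -11.7 187 0
```

```text
t 7.3833 pos [538.375  11.739 185.317] F [ 0.289 -0.246 -2.524] w 13.456841499873907
d tool [ -1.15  -24.404   1.117] in goal axes [ -1.162 -24.371  -1.683] rot [-0.115  0.002  0.001]
```

Emit:
step_arm(steps=[{"hand":0,"x":0,"y":-4.5,"z":0,"ax":-0.025,"ay":0,"az":0},{"hand":0,"x":0,"y":-4.5,"z":0,"ax":-0.025,"ay":0,"az":0},{"hand":0,"x":0,"y":-4.5,"z":0,"ax":-0.025,"ay":0,"az":0},{"hand":0,"x":0,"y":-3.5,"z":0,"ax":-0.02,"ay":0,"az":0},{"hand":0,"x":0,"y":-1,"z":0,"ax":-0.008,"ay":0,"az":0},{"hand":0,"x":0,"y":0,"z":0,"ax":0,"ay":0,"az":0},{"hand":0,"x":0,"y":0,"z":0,"ax":0,"ay":0,"az":0}], newtons=25)

```text
t: 7.97
position: [529.0, -15.1, 187.7]
eef_rot: [[-0.942, 0.335, 0.007], [0.335, 0.942, 0.0], [-0.006, 0.002, -1.0]]
ft_force: [2.6, -0.0, -5.3]
width: 0.143
```

```bash
python3 go.py 531.6 -11.7 187 0;python3 - <<'E'
from plant import manip,capture
import cv2,numpy as np
a=capture('scene')['img'][160:280,240:360,::-1];b=capture('top')['img'][100:220,150:270,::-1]
o=[cv2.resize(i,(400,400),interpolation=cv2.INTER_CUBIC) for i in(a,b)]
cv2.imwrite('pics/c3.png',np.hstack(o))
E
```

```text
t 7.9667 pos [529.004 -15.093 187.667] F [ 2.607 -0.037 -5.282] w 13.109586624284614
d tool [-1.305  4.064  0.685] in goal axes [-1.36   4.049  0.667] rot [ 0.002  0.006 -0.012]
```

View pics/c3.png

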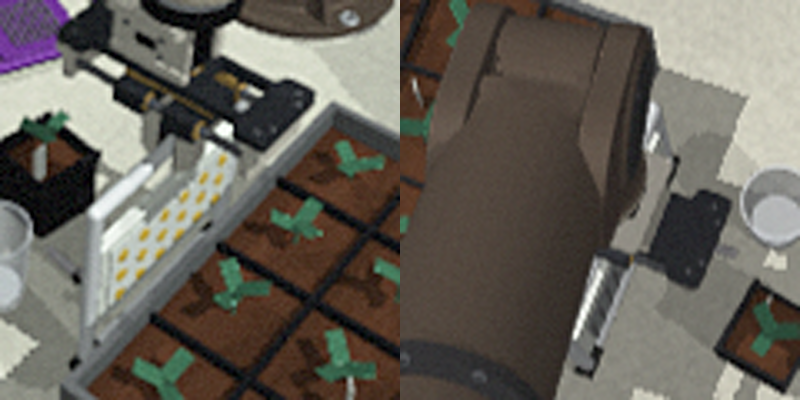

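The panel is held near upright and the leg is down. The near post runs from rail end (95,215) to foot (80,352) in the scene crop. The force shows the arm carrying about 5 N, so I'll lower about 2 mm and settle the feet.

Emit:
step_arm(steps=[{"hand":0,"x":0,"y":1,"z":1.5,"ax":0,"ay":0.006,"az":0},{"hand":0,"x":0,"y":0,"z":1,"ax":0,"ay":0,"az":0},{"hand":0,"x":0,"y":0,"z":0,"ax":0,"ay":0,"az":0},{"hand":0,"x":0,"y":0,"z":0,"ax":0,"ay":0,"az":0}])

```text
t: 8.4
position: [530.7, -9.9, 187.5]
eef_rot: [[-0.944, 0.329, 0.001], [0.329, 0.944, 0.004], [0.0, 0.004, -1.0]]
ft_force: [0.5, -0.5, -4.8]
width: 0.147
```

```bash
python3 go.py 531.6 -11.7 187 0;python3 - <<'E'
from plant import manip,capture
import cv2,numpy as np
a=capture('scene')['img'][190:280,240:330,::-1]
cv2.imwrite('pics/c4.png',cv2.resize(a,None,fx=6.5,fy=6.5,interpolation=cv2.INTER_CUBIC))
E
```

```text
t 8.4 pos [530.675  -9.869 187.489] F [ 0.509 -0.522 -4.848] w 13.532827292943052
d tool [-1.476 -1.427  0.482] in goal axes [-1.467 -1.434  0.489] rot [ 0.004 -0.    -0.006]
```

View pics/c4.png

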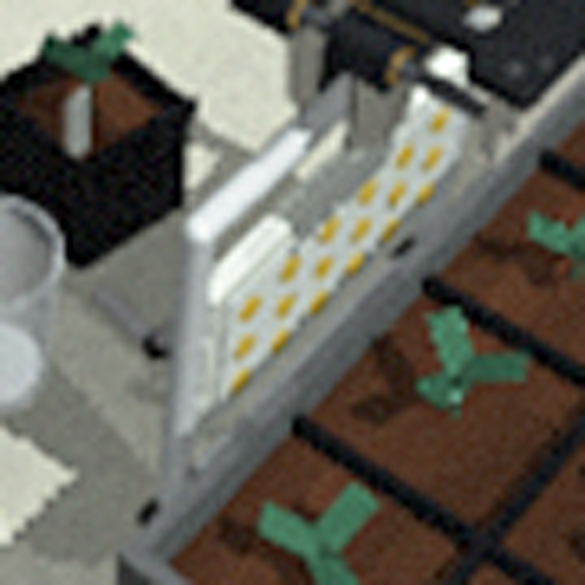

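Emit:
step_arm(steps=[{"hand":0,"x":0,"y":0,"z":2.5,"ax":0,"ay":0,"az":0},{"hand":0,"x":0,"y":0,"z":2.5,"ax":0,"ay":0,"az":0},{"hand":0,"x":0,"y":0,"z":0,"ax":0,"ay":0,"az":0},{"hand":0,"x":0,"y":0,"z":0,"ax":0,"ay":0,"az":0}])

```text
t: 8.78
position: [532.1, -5.6, 187.1]
eef_rot: [[-0.946, 0.325, 0.004], [0.325, 0.946, 0.01], [-0.001, 0.011, -1.0]]
ft_force: [0.6, -1.2, -6.8]
width: 0.141
```

```bash
python3 go.py 531.6 -11.7 187 0;python3 - <<'E'
from geo import *
np.set_printoptions(precision=1,suppress=True)
x=np.array([.946,-.323,0]);y=np.array([.323,.946,0])
def pr(X): p=P['s']@np.r_[X,1];p=p[:2]/p[2];return (p-[240,190])*6.5+2.75
O=np.array([530.7,-9.9,0])
for th in(-.08,-.04,0,.04,.08):
  Z=np.array([0,0,1])*np.cos(th)+y*np.sin(th);b=O+[0,0,9]+x*99
  print(th,'top',pr(b+Z*191+0*x),'mid',pr(b+Z*20),'foot',pr(b))
E
```

```text
t 8.7833 pos [532.102  -5.577 187.057] F [ 0.636 -1.205 -6.754] w 12.969651299032499
d tool [-1.513 -5.954 -0.007] in goal axes [-1.504 -5.956  0.057] rot [ 0.011  0.001 -0.002]
-0.08 top [171.5 213.3] mid [183.6 489.1] foot [184.9 517.3]
-0.04 top [187.  222.2] mid [185.1 490. ] foot [184.9 517.3]
0 top [202.8 231.7] mid [186.5 491. ] foot [184.9 517.3]
0.04 top [218.6 241.8] mid [188. 492.] foot [184.9 517.3]
0.08 top [234.4 252.5] mid [189.4 493.1] foot [184.9 517.3]
```

The arm is creeping a little in y and still carries the whole weight. I'll press down more firmly with small y and tilt corrections, ending on a commanded row so its target is held.

Emit:
step_arm(steps=[{"hand":0,"x":0,"y":-2,"z":3,"ax":0.005,"ay":0,"az":0},{"hand":0,"x":0,"y":-2,"z":3,"ax":0.005,"ay":0,"az":0},{"hand":0,"x":0,"y":-1,"z":3,"ax":0.002,"ay":0,"az":0}])

```text
t: 9.03
position: [533.7, -6.7, 184.9]
eef_rot: [[-0.947, 0.322, 0.008], [0.322, 0.947, 0.005], [-0.005, 0.008, -1.0]]
ft_force: [-12.1, 5.7, 35.0]
width: 0.144
```

```bash
for i in 1 2 3 4; do python3 go.py 530.7 -10 187 0; python3 -c "
from plant import capture;capture('top')"; done
```

```text
t 9.0333 pos [533.68   -6.706 184.886] F [-12.073   5.742  34.999] w 13.183037418375669
d tool [ 1.748 -4.063 -2.154] in goal axes [ 1.756 -4.081 -2.114] rot [0.008 0.005 0.001]
t 9.0833 pos [533.736  -6.565 184.845] F [-11.412   5.821  30.579] w 12.956019546139546
d tool [ 1.756 -4.213 -2.198] in goal axes [ 1.763 -4.232 -2.155] rot [0.008 0.005 0.001]
t 9.1333 pos [533.738  -6.58  184.88 ] F [-10.567   5.281  30.511] w 12.872950058974823
d tool [ 1.762 -4.199 -2.163] in goal axes [ 1.77  -4.218 -2.12 ] rot [0.008 0.006 0.001]
t 9.1833 pos [533.715  -6.612 184.883] F [-10.429   4.739  31.518] w 13.361486461742942
d tool [ 1.751 -4.162 -2.16 ] in goal axes [ 1.758 -4.18  -2.117] rot [0.008 0.006 0.001]
```

The feet are now on the bench, pressed at about 31 N. I'll relax the press with a zero row, then check the tilt.

Emit:
step_arm(steps=[{"hand":0,"x":0,"y":0,"z":0.4,"ax":0,"ay":0,"az":0}])

```text
t: 9.32
position: [533.8, -6.0, 185.4]
eef_rot: [[-0.947, 0.322, 0.008], [0.322, 0.947, 0.007], [-0.006, 0.009, -1.0]]
ft_force: [-1.5, -1.4, -8.1]
width: 0.142
```

```bash
python3 - <<'E'
from plant import manip,capture
import cv2,numpy as np
for i in range(3):c=capture('scene')
a=c['img'][190:280,240:330,::-1]
cv2.imwrite('pics/c5.png',cv2.resize(a,None,fx=6.5,fy=6.5,interpolation=cv2.INTER_CUBIC))
E
python3 go.py 530.7 -10 187 0
```

```text
t 9.4667 pos [533.748  -6.089 185.07 ] F [-4.866  2.316 12.076] w 13.114935790870568
d tool [ 1.617 -4.667 -1.979] in goal axes [ 1.621 -4.686 -1.93 ] rot [0.009 0.005 0.001]
```

View pics/c5.png

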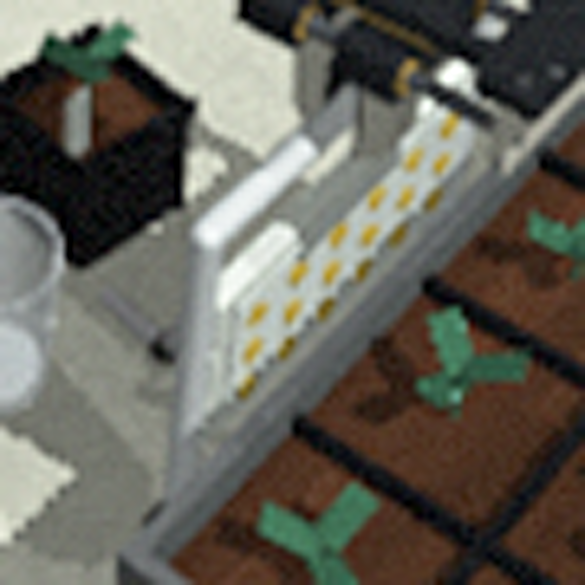

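The post slope (about 0.115 px/px against 0.063 predicted for upright) puts the panel about 0.04 rad toward the crate, which passes but leaves little margin. I'll rotate about the feet by roughly -0.04 and measure the post edge numerically.

Emit:
step_arm(steps=[{"hand":0,"x":0,"y":-3,"z":0.5,"ax":-0.015,"ay":0.005,"az":0},{"hand":0,"x":0,"y":-3,"z":0.5,"ax":-0.015,"ay":0,"az":0},{"hand":0,"x":0,"y":-2,"z":0.5,"ax":-0.01,"ay":0,"az":0},{"hand":0,"x":0,"y":0,"z":0.5,"ax":0,"ay":0,"az":0}])

```text
t: 9.8
position: [531.5, -12.0, 185.2]
eef_rot: [[-0.948, 0.319, 0.017], [0.319, 0.946, 0.05], [-0.0, 0.053, -0.999]]
ft_force: [-6.0, 0.6, 10.5]
width: 0.143
```

```bash
cat > edge.py <<'E'
from geo import *
from plant import capture
c=[capture('scene')['img'] for _ in range(4)][-1]
cv2.imwrite('pics/last_scene.png',c[:,:,::-1])
g=cv2.resize(cv2.cvtColor(c,cv2.COLOR_RGB2GRAY)[225:266,240:330],None,fx=6,fy=6,interpolation=cv2.INTER_CUBIC)
cv2.imwrite('pics/edge.png',cv2.resize(c[215:275,250:300,::-1],None,fx=10,fy=10,interpolation=cv2.INTER_CUBIC))
x=np.array([.946,-.323,0]);y=np.array([.323,.946,0])
L=cv2.createLineSegmentDetector().detect(g)[0][:,0]
for a in L:
    d=a[2:]-a[:2]
    if abs(d[1])>60 and abs(d[0])<abs(d[1])*.5: print(np.round(np.r_[a[:2]/6+[240,225],a[2:]/6+[240,225]],1),'slope -dx/dy',round(-d[0]/d[1],3))
E
python3 edge.py; python3 go.py 530.7 -10 187 0
```

```text
t 10.0 pos [531.812 -11.331 185.228] F [-6.366  2.065 11.598] w 13.445906737261637
d tool [ 1.478  0.999 -1.722] in goal axes [ 1.482  0.9   -1.772] rot [0.052 0.    0.005]
```

View pics/edge.png

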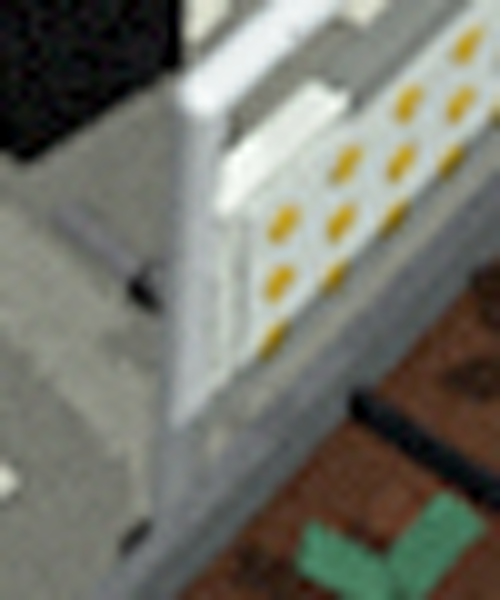

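The post's left edge runs from (180,105) to (157,500), a slope of 0.058 against 0.063 predicted for upright. The panel is upright, clear of the crate, with the leg down and the feet pressed on the bench at about 11 N. Handing in.

```bash
python3 - <<'E'
from plant import manip,hand_in
s=manip.state();print(s['t'],s['position'],s['ft_force'],s['width'],abs(s['dq']).max())
print(hand_in())
E
```

```text
10.0 [531.8119635  -11.33084533 185.22820574] [-6.36552768  2.06466462 11.59818964] 0.14646957230132504 0.0031299061718060997
the job is handed in; nothing more can be done
None
```

The leg is flipped fully down and the panel is held upright in the gripper with its feet on the bench. I handed it in at 10.0 s of the 43 s allowed; no verdict is given.

**What I did:** I pushed the toe over its centre with closed fingers while the panel still leaned on the crate. Then I gripped the top rail at 25 N, with the tool tilted to match the panel, and rotated it up about its feet.

**Last checks:**
- **Leg:** after the flip, the toe's x and height (547, 45.6) matched the fully-down pose (3.47 rad), while y was about 10 mm off because I measured the tip. It still looked down in the last picture.
- **Upright:** the post edge slope was 0.058, against 0.063 predicted for exactly upright. That is within about 0.01 rad, read by eye, because my automatic line detection found no edges.
- **Grip and rest:** the opening was about 13.4 mm on the 14 mm rail, the arm was at rest, and the feet were pressed down at about 11 N.
- **Crate and bystanders:** the panel stood clear of the crate in the last crop. I saw no bystander moved in the crops, but did not measure their positions afterwards.

**What went wrong on the way:**
- The first grip was about 10 mm too shallow, so I opened, went deeper and gripped again.
- The panel slipped about 0.04 rad in the grip and the arm crept a little. I corrected this and re-checked.
- One downward press on the feet reached 35 N and I relaxed it.
- The feet may have shifted by roughly 8 mm, well inside the 50 mm limit.

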